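# Ready the cordless mixing base: battery in, kneading tool pressed home

### The arm

A 6-joint arm with a two-finger parallel gripper is mounted at the origin on the work surface. World frame = base frame: x ahead of the robot, y to its left, z up, the work surface at z = 0. Lengths are in m, angles in rad, forces in N, time in s.
With the tool pointing down it reaches from about 0.325 to 0.85 m from the base axis. Payload 15.5 kg.
Tool frame: the origin (TCP) lies midway between the tips of the shut fingers; the grasp point (between the pads) lies 19 mm behind it (r.grasp_offset is the distance from the TCP to the grasp point, in m); z points along the fingers, y is the line along which they close (so a half turn about z gives the same grasp; the last joint's range is limited). The gripper opens to 91 mm and grips with 3 to 60 N. Pads are 32 mm wide; open, the fingers measure 118 mm over their backs; the gripper's body (76 mm by 178 mm) begins 60 mm behind the grasp point.
Start: joints at [-1.349, 0.494, 1.345, -0, 1.302, -0.096], TCP at [0.195, -0.594, 0.177] pointing down, gripper open.
Joint ranges: [-2.91, 2.91], [-0.82, 2.16], [0.22, 2.67], [-1.22, 4.37], [0.12, 2.79], [-3.08, 3.08]. Speed limits (rad/s): [1.89, 1.89, 2.57, 3.01, 3.01, 3.01].

### API

Orientations are given as [roll, pitch, yaw] about the fixed x, y, z axes, in that order (R = Rz(yaw) Ry(pitch) Rx(roll)).
In Python, from cell import status, capture, job, r gives the robot as it stands.
- The arm moves only by the tool arm_command, never from a script. Its argument "targets" is a list of rows, each a list of 2 entries, a list of its own where there are three numbers: the shift along the tool's x, y, z in mm, then the turn, a rotation vector about the tool's x, y, z in units of 6 degrees (1.0 is 6 degrees). In form: [[[tx, ty, tz], [ax, ay, az]], ...]. A call has exactly 5 rows; each row shifts and turns the commanded pose from where the row before left it, along the tool's axes as they then stand; what a row does not reach is not made up. A row lasts 1/10 s, in which the tool goes at most 50 mm and 8.59 degrees, less where a joint would pass 70% of its speed; a pose out of reach is approached as far as the arm can. A call with a gripper value outside its range is refused whole. "gripper" is the opening, from -1 (shut) to 1 (fully open), set as the call begins (left out, the last holds). The fingers move at their own pace and stop on an object; "grip_force" is the grip in N (left out, the last holds). Time passes only in rows, so rows that do not move let the fingers close, or fill a call up. It gives the time, the measured TCP pose, the force, the opening and the grip force at its end, in the units of the state.
- status.sense(): the state, without advancing time (a new reading comes with each control period).
- capture(name): name is "side" or "top" or "wrist"; returns a dict with "image" (400x640x3 uint8, blue, green, red), "mtx" (3x3 intrinsics, pixels), "k1" (the pictures are not rectified: a ray, as slopes to the right and down, at radius r is drawn at 1 + k1 r^2 times it, then the intrinsics apply), "view" (4x4, takes a point from world to camera coordinates). Camera axes: x right, y down, z forward; pixel columns grow to the right and rows downward; lengths in m; the calibration is good to about 2 mm. A picture is of the moment at which its call begins. There is no depth.
- job.finish_job(): hands the job in; it is judged then, once.
The state is a dict: "time": time; "qpos": joint angles; "joint_velocities": joint speeds; "joint_efforts": joint torques, N m; "ee_pos": TCP position; "tool_rot": TCP orientation; "wrist_force": force on the tool from outside, world axes, zero at the start; "ft_torque": the same for the moment, N m; "opening": finger opening in m; "grasp_force": force on a finger pad.
Only numpy, scipy, OpenCV 4.12 (cv2) and the standard library are available. Lean on these libraries where they do the work, as an engineer would, in place of code of your own. Each camera call takes 0.05 s, during which the arm holds its last target. There are 200 camera calls.

### The job

Get the cordless mixing base ready: first plug the battery block fully home, upright, into the rectangular bay in its top, then take the two-armed kneading tool out of the rack, turn it until its cross-shaped foot meshes with the drive socket and push it straight down against the spring until its hub sits flush on the socket's rim. Do not put it down or let go: finish while still gripping the tool and holding it pressed home. Leave all the other things on the counter, and the disc in the rack, where they are.

Things in the scene. Friction and masses are not known exactly. Their poses are not given: they have to be found in the camera images.
- battery_center (a point): centre (30 mm above its underside) of the battery block, which stands upright on the counter: 60 mm high in all; lower 24 mm is the plug foot, 24 mm (its x) by 34 mm (its y), its lower 4 mm rounded; the upper 36 mm is the body, 34 mm (x) by 44 mm (y), to be gripped across its 34 mm. It fits the bay either way round (half-turn). About 160 g
- battery_shoulder (a point): point on the battery block's axis at the underside of its body (24 mm above the foot's end): this lies level with the bay's mouth when it is fully home. Axes as battery_center
- base: cordless mixing base, fixed: white block 130 mm (x) by 190 mm (y) and 70 mm high with a speed dial on its front; origin centre of its underside. In its top: the rectangular battery bay (50 mm to its -y) and the round drive socket (48 mm to its +y)
- bay (a point): centre of the mouth of the battery bay, level with the base's top (70 mm above the counter): rectangular hole 26.5 mm (its x) by 36.5 mm (its y), 30 mm deep; plugged in, the block's body (36 mm) stays above the base. Axes as the base
- socket (a point): centre of the drive socket's mouth, at the level of its rim, 6 mm above the base's top (76 mm above the counter); its axes turn with the drive. Steel cup, 36 mm outside, 29 mm inside; in it four square teeth, tops 4 mm below the rim, leave a cross-shaped slot 10.5 mm wide along the point's x and y. In the middle a sprung ejector pin, its top 12 mm below the rim
- drive (a joint): turn of the drive socket about the vertical (rad, counter-clockwise from above); it starts anywhere from -0.8 to 0.8 and is stiff: about 0.06 N m turns it, otherwise it stays
- ejector (a joint): how far the ejector pin is pushed down (m): 0 up, about 0.008 with the kneading tool fully home (stop at 0.010). Its spring pushes up with 5 N at 0 and 9 N at 0.008, so the tool rises again if it is let go
- rack: fixed wooden rack on the counter, 90 mm (x) by 220 mm (y), 36 mm high, origin centre of underside; two round through holes 31 mm wide at 57 mm to either side along its y. The kneading tool stands in one, the whipping disc in the other; which is which varies
- kneader_center (a point): centre (48 mm above its lower end) of the 96 mm high kneading tool (120 g), upright in the rack. Its SQUARE grip, 24 by 24 mm, sides along the tool's x and y, is its top 30 mm (best gripped 34 mm above this point); below it a shaft 18 mm thick, a round hub 40 mm across (20-34 mm above the lower end) and two opposite arms reaching 50 mm from the axis along its x (25-37 mm up)
- kneader_hub (a point): point on the kneading tool's axis at the underside of its hub, 20 mm above its lower end; it rests on the rack's top at the start and on the socket's rim when home. Below it the foot: four lugs in a cross, 24 mm over the lugs, each 8 mm thick, along the tool's x and y, 20 mm long, lower 4 mm rounded; it meshes in the socket at every quarter turn. Axes as kneader_center
- whipdisc: bystander: the other accessory standing in the rack's other hole: flat disc 76 mm across and 6 mm thick, 10 mm above the rack's top, on a round stem, with a ROUND knob 26 mm across on top (no arms); its top is 76 mm above the rack's top. Origin on its axis at its lower end, 20 mm below the rack's top
- tallcan: bystander: food can, 68 mm across, 105 mm high, origin centre of underside
- spicejar: bystander: spice jar, 38 mm across, 85 mm high, origin centre of underside
- mug: bystander: white mug, 80 mm across, 88 mm high, origin centre of underside
- bowl: bystander: white bowl, 124 mm across, 55 mm high, origin centre of underside
- jamjar: bystander: jar with lid, 64 mm across, 95 mm high, origin centre of underside
- flattin: bystander: flat tin, 68 mm across, 38 mm high, origin centre of underside
- spoon: bystander: wooden spoon lying on the counter to the left of the rack, handle to -x
Not all that is in view belongs to the job. Leave any blue or orange look-alike of the part that bears kneader_center alone.

How it is judged:
By the outcome, as a careful person would: the job done as asked, in the order asked, and still so for the second after the job is handed in, while the arm keeps its last pose, push and grip.
It also fails if it takes over 53 s, if anything falls off the work surface, if the arm or the gripper's body presses on something with over 40 N, if the wrist force passes 120 N, or if a joint passes its speed limit or range.

## Working session

There is one attempt and no reset: what is moved stays moved. The work goes in short steps, Python scripts to look and compute and a tool call to move; the robot and the scene stay as the last step left them, time stands still between calls to the robot, and variables do not carry over. Pictures are saved under pics/ and viewed, at most 10 in all, crops included, and the job is handed in when it is done.

Besides the shell and the picture viewer there is one more tool, called after ">>>" as name([rows], argument=value, ...), one row to a line, values as JSON. arm_command: Moves the arm, as the interface text tells. Its arguments: {"type":"object","properties":{"targets":{"type":"array","items":{"type":"array"}},"gripper":{"type":"number"},"grip_force":{"type":"number"}},"required":["targets"]}

```bash
ls; mkdir -p pics; python3 - <<'E'
from cell import status,capture,job,r
import cv2,numpy as np,pickle
d={}
for n in ["side","top","wrist"]:
    c=capture(n); d[n]=c; cv2.imwrite(f"pics/{n}0.png",c["image"]); print(n,np.round(c["mtx"],1).tolist(),c["k1"],np.round(c["view"],3).tolist())
pickle.dump(d,open("c0.pkl","wb"))
print(status.sense(), r.grasp_offset)
E
```

```text
pics
side [[495.5, 0.0, 319.9], [0.0, 495.5, 200.7], [0.0, 0.0, 1.0]] -0.015334174796617372 [[-0.971, -0.239, 0.017, 0.565], [-0.148, 0.542, -0.827, 0.127], [0.189, -0.806, -0.561, 1.474], [0.0, 0.0, 0.0, 1.0]]
top [[446.9, 0.0, 315.0], [0.0, 446.9, 204.7], [0.0, 0.0, 1.0]] -0.07375005282817183 [[0.021, -1.0, -0.022, 0.045], [-0.98, -0.017, -0.197, 0.59], [0.196, 0.026, -0.98, 1.101], [0.0, 0.0, 0.0, 1.0]]
wrist [[297.5, 0.0, 319.3], [0.0, 297.5, 198.0], [0.0, 0.0, 1.0]] -0.028851644470372192 [[0.312, -0.95, -0.001, -0.624], [-0.915, -0.301, 0.267, -0.031], [-0.254, -0.082, -0.964, 0.391], [0.0, 0.0, 0.0, 1.0]]
{'time': 0.15, 'qpos': array([-1.34851012e+00,  4.94069263e-01,  1.34594306e+00, -3.43640777e-05,
        1.30251528e+00, -9.55054560e-02]), 'joint_velocities': array([ 0.001156  ,  0.00069748, -0.0021252 , -0.00114173, -0.00058868,
        0.00129233]), 'joint_efforts': array([ 4.45195074e-04, -8.79202652e+01, -3.82046199e+01,  7.06841913e-02,
        5.03299374e-02, -6.69346400e-05]), 'ee_pos': array([ 0.19521222, -0.59340483,  0.17677284]), 'tool_rot': array([-3.14065881e+00, -5.61817778e-05,  3.17800762e-01]), 'wrist_force': array([-0.66416435, -0.21417176,  0.25004799]), 'ft_torque': array([0.02781494, 0.0565159 , 0.03372503]), 'grasp_force': 0.0, 'opening': 0.09088952110476185} 0.0188
```

View pics/top0.png

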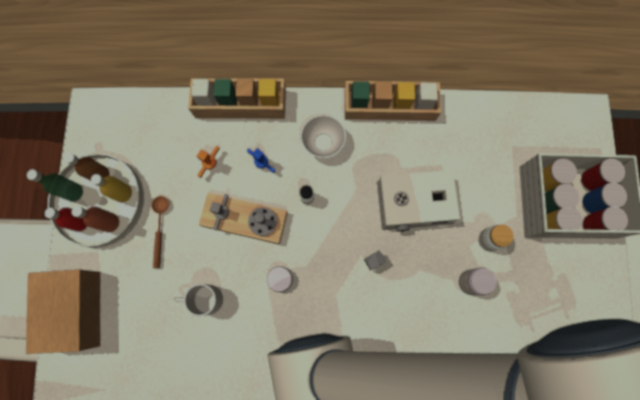

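View pics/side0.png

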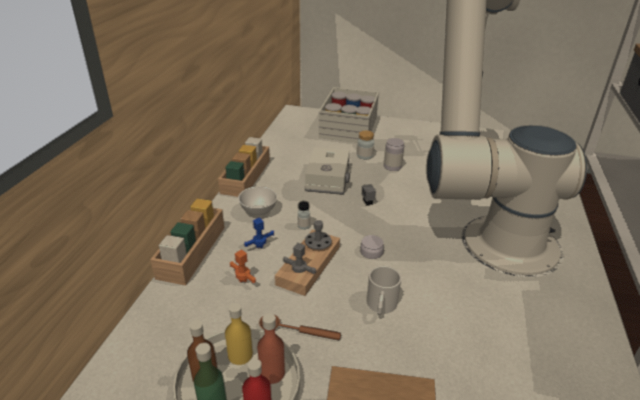

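Top: battery is the grey block at (376,261). The base is at (418,200), with the bay at (438,196) and the socket at (401,199). The rack is at (244,218).
Candidates for the kneader: grey two-armed tool in the rack's left hole (220,210), whipping disc (263,221), orange look-alike (207,160) and blue look-alike (261,159). I choose the grey one in the rack and will check it in a crop.

```bash
cat > h.py <<'E'
import numpy as np,cv2
def ray(c,p):
    m=c["mtx"]; x=(p[0]-m[0][2])/m[0][0]; y=(p[1]-m[1][2])/m[1][1]
    rd=np.hypot(x,y); s=1.
    for _ in range(20): s=1/(1+c["k1"]*(rd*s)**2)
    V=np.array(c["view"]); R=V[:3,:3]; t=V[:3,3]
    d=R.T@np.array([x*s,y*s,1]); return -R.T@t, d/np.linalg.norm(d)
def atz(c,p,z):
    o,d=ray(c,p); return o+d*(z-o[2])/d[2]
def tri(obs):
    A=np.zeros((3,3));b=np.zeros(3)
    for c,p in obs:
        o,d=ray(c,p);P=np.eye(3)-np.outer(d,d);A+=P;b+=P@o
    x=np.linalg.solve(A,b)
    return x,[round(1000*np.linalg.norm((np.eye(3)-np.outer(d,d))@(x-o)),1) for o,d in (ray(c,p) for c,p in obs)]
def proj(c,X):
    V=np.array(c["view"]); q=V[:3,:3]@np.array(X)+V[:3,3]; x,y=q[:2]/q[2]; k=1+c["k1"]*(x*x+y*y)
    return np.array([c["mtx"][0][0]*x*k+c["mtx"][0][2],c["mtx"][1][1]*y*k+c["mtx"][1][2]])
def crop(im,x,y,w,h,s): return cv2.resize(im[y:y+h,x:x+w],None,fx=s,fy=s,interpolation=cv2.INTER_CUBIC)
E
python3 - <<'E'
import pickle,cv2,numpy as np
from h import *
d=pickle.load(open("c0.pkl","rb"))
t,s=d["top"]["image"],d["side"]["image"]
a=np.hstack([crop(t,190,180,100,75,4),crop(t,365,170,100,75,4)])
b=np.hstack([crop(s,265,215,80,80,3),crop(t,355,240,40,40,6),crop(s,300,145,80,60,4)[:240]])
b=cv2.resize(b,(800,240))
cv2.imwrite("pics/z.png",np.vstack([a,b]))
for n,z,p in [("bat",.06,(376,259)),("bay",.07,(438.5,196)),("sock",.07,(401,199)),("knead",.112,(219,208)),("disc",.112,(263,220))]:
    print(n,np.round(atz(d["top"],p,z),3))
print(tri([(d["top"],(219,208)),(d["side"],(299,246))]),tri([(d["top"],(376,258)),(d["side"],(369,187))]))
E
```

```text
bat [ 0.452 -0.101  0.06 ]
bay [ 0.615 -0.262  0.07 ]
sock [ 0.606 -0.165  0.07 ]
knead [0.566 0.294 0.112]
disc [0.538 0.183 0.112]
(array([0.56742361, 0.29632967, 0.10382795]), [np.float64(0.3), np.float64(0.3)]) (array([ 0.44931751, -0.10077588,  0.06130072]), [np.float64(4.6), np.float64(4.6)])
```

View pics/z.png

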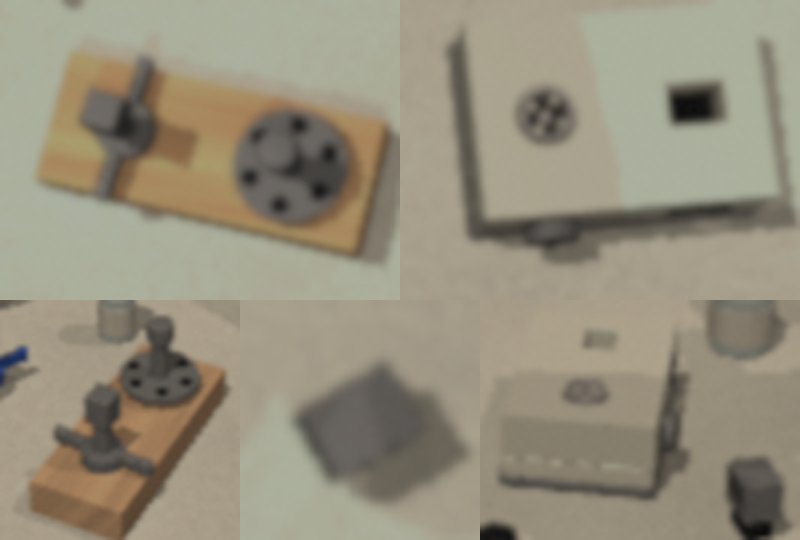

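The crop confirms it: the grey tool with a square grip and two arms is in the rack's left hole, and the disc with a round knob is in the right. Next is a move planner and an approach to the battery.

```bash
cat > plan.py <<'E'
import numpy as np,sys
from scipy.spatial.transform import Rotation as Ro
def plan(s,pos,yawdeg,n):
    """n rows from state s to pos, pointing down with yaw; prints rows (mm, 6deg units)"""
    R0=Ro.from_euler("xyz",s["tool_rot"]); R1=Ro.from_euler("xyz",[np.pi,0,np.radians(yawdeg)])
    rv=(R0.inv()*R1).as_rotvec()/n; st=(np.array(pos)-s["ee_pos"])/n
    R=R0; rows=[]
    for i in range(n):
        rows.append([np.round(R.inv().apply(st)*1000,1).tolist(),np.round(np.degrees(rv)/6,3).tolist()]); R=R*Ro.from_rotvec(rv)
    print("mm/row",np.linalg.norm(st)*1000,"deg/row",np.degrees(np.linalg.norm(rv)))
    for i in range(0,n,5): print(str(rows[i:i+5]).replace(" ",""))
if __name__=="__main__":
    from cell import status
    a=[float(v) for v in sys.argv[1:]]; s=status.sense()
    print(round(s["time"],2),np.round(s["ee_pos"],4),np.round(np.degrees(s["tool_rot"]),2),np.round(s["qpos"],2),round(s["opening"],4))
    plan(s,a[:3],a[3],int(a[4]))
E
python3 plan.py .445 -.10 .17 125.5 15
```

```text
0.15 [ 0.1952 -0.5934  0.1768] [-179.95   -0.     18.21] [-1.35  0.49  1.35 -0.    1.3  -0.1 ] 0.0909
mm/row 36.87143614719394 deg/row 7.152757690395906
[[[26.1,-26.0,0.5],[-0.0,-0.001,-1.192]],[[29.1,-22.6,0.5],[-0.0,-0.001,-1.192]],[[31.7,-18.8,0.5],[-0.0,-0.001,-1.192]],[[33.8,-14.7,0.5],[-0.0,-0.001,-1.192]],[[35.4,-10.4,0.5],[-0.0,-0.001,-1.192]]]
[[[36.4,-5.9,0.5],[-0.0,-0.001,-1.192]],[[36.8,-1.3,0.5],[-0.0,-0.001,-1.192]],[[36.7,3.3,0.5],[-0.0,-0.001,-1.192]],[[36.0,7.8,0.5],[-0.0,-0.001,-1.192]],[[34.8,12.3,0.5],[-0.0,-0.001,-1.192]]]
[[[33.0,16.5,0.5],[-0.0,-0.001,-1.192]],[[30.7,20.5,0.5],[-0.0,-0.001,-1.192]],[[27.9,24.1,0.5],[-0.0,-0.001,-1.192]],[[24.6,27.4,0.5],[-0.0,-0.001,-1.192]],[[21.0,30.3,0.5],[-0.0,-0.001,-1.192]]]
```

>>> arm_command([
  [[26,-26,0.5],[0,0,-1.19]],
  [[29,-22.6,0.5],[0,0,-1.19]],
  [[31.7,-18.8,0.5],[0,0,-1.19]],
  [[33.8,-14.7,0.5],[0,0,-1.19]],
  [[35.4,-10.4,0.5],[0,0,-1.19]],
], gripper=1)

```text
time: 0.65
ee_pos: [0.2787, -0.4279, 0.1746]
tool_rot: [-3.141, -0.0, 0.946]
wrist_force: [0.5, 0.1, -0.1]
opening: 0.0914
grasp_force: 0.0
```

>>> arm_command([
  [[36.4,-5.9,0.5],[0,0,-1.19]],
  [[36.8,-1.3,0.5],[0,0,-1.19]],
  [[36.7,3.3,0.5],[0,0,-1.19]],
  [[36,7.8,0.5],[0,0,-1.19]],
  [[34.8,12.3,0.5],[0,0,-1.19]],
])

```text
time: 1.15
ee_pos: [0.3622, -0.2636, 0.1722]
tool_rot: [-3.142, -0.0, 1.569]
wrist_force: [0.4, -0.7, 0.2]
opening: 0.0911
grasp_force: 0.0
```

>>> arm_command([
  [[33,16.5,0.5],[0,0,-1.19]],
  [[30.7,20.5,0.5],[0,0,-1.19]],
  [[27.9,24.1,0.5],[0,0,-1.19]],
  [[24.6,27.4,0.5],[0,0,-1.19]],
  [[21,30.3,0.5],[0,0,-1.19]],
])

```text
time: 1.65
ee_pos: [0.446, -0.0993, 0.1697]
tool_rot: [-3.142, -0.0, 2.192]
wrist_force: [0.5, -0.6, 0.3]
opening: 0.0913
grasp_force: 0.0
```

```bash
python3 - <<'E'
from cell import status,capture
import cv2,pickle,numpy as np
from h import *
c=capture("wrist");t=capture("top");pickle.dump((c,t),open("c1.pkl","wb"));cv2.imwrite("pics/w1.png",c["image"])
s=status.sense();print(s["time"],s["ee_pos"],s["tool_rot"])
for X in [(.452,-.101,.06),(.615,-.262,.07),(.606,-.165,.076)]: print(proj(c,X))
E
```

```text
1.75 [ 0.44676996 -0.09761322  0.16959822] [ 3.14091430e+00 -4.96275013e-04  2.19500611e+00]
[323.15250857 191.74552451]
[352.84208678 364.14906396]
[397.17456474 311.0740131 ]
```

View pics/w1.png

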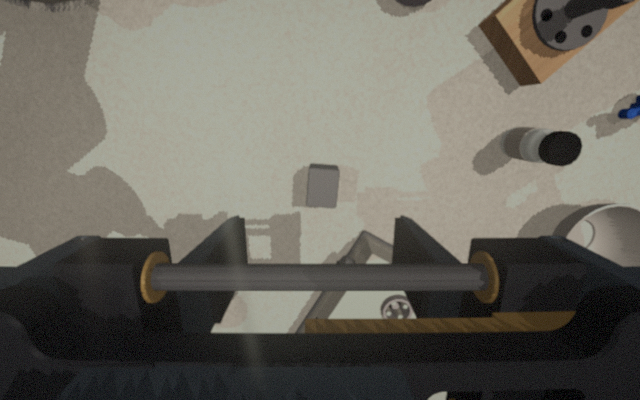

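Wrist view: battery under the gripper at about (323,187), close to the predicted (323,192). The socket shows at (397,308) between the fingers.

```bash
python3 - <<'E'
import cv2,pickle,numpy as np
from h import *
c,t=pickle.load(open("c1.pkl","rb"))
a=crop(c["image"],293,150,60,70,8);b=crop(t["image"],355,238,50,70,8)
b=cv2.resize(b,(400,560));a=a[:560]
cv2.imwrite("pics/z2.png",np.hstack([a[:,:400],b[:,:400]]))
E
```

```text
(no output)
```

View pics/z2.png

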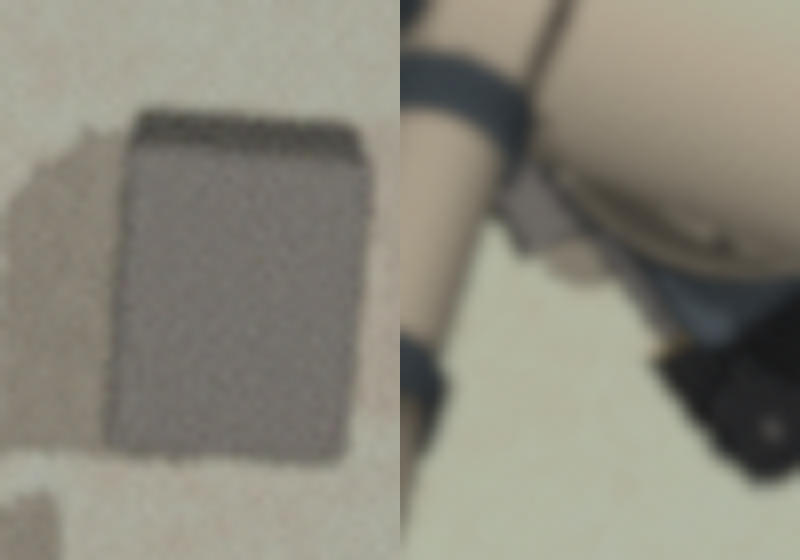

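Close crop: battery top face corners at crop pixels (131,150), (368,163), (345,462) and (107,450), seen almost square-on.

```bash
python3 - <<'E'
import cv2,pickle,numpy as np
from h import *
c,t=pickle.load(open("c1.pkl","rb"));d=pickle.load(open("c0.pkl","rb"))
q=lambda p:((p[0]+.5)/8-.5+293,(p[1]+.5)/8-.5+150)
P=[q(p) for p in [(131,150),(368,163),(345,462),(107,450)]]
W=np.array([atz(c,p,.06) for p in P]);m=W.mean(0);print(m,np.linalg.norm(np.roll(W,-1,0)-W,axis=1))
x=(W[1]+W[2]-W[0]-W[3])[:2];y=(W[0]+W[1]-W[2]-W[3])[:2]
print("x ang",np.degrees(np.arctan2(x[1],x[0])),"y ang",np.degrees(np.arctan2(y[1],y[0])))
tc=np.mean([(378.7,250.3),(364.7,260),(370.8,270),(385.8,259.7)],0)-.4
print(tc,proj(d["top"],m),tri([(c,np.mean(P,0)),(d["top"],tc)]))
E
```

```text
[ 0.44883872 -0.09827556  0.06      ] [0.0320155  0.0423143  0.03326506 0.04242116]
x ang 32.49756230983808 y ang 121.38457989053138
[374.6 259.6] [375.06764374 260.05484608] (array([ 0.44953677, -0.09784281,  0.05793564]), [np.float64(0.8), np.float64(0.8)])
```

```bash
python3 plan.py .449 -.098 .033 122 5
```

```text
1.75 [ 0.4468 -0.0976  0.1696] [ 1.7996e+02 -3.0000e-02  1.2576e+02] [-0.35  0.27  1.75  0.    1.12 -0.97] 0.0913
mm/row 27.323394028400735 deg/row 0.7529768357667614
[[[-0.3,0.3,27.3],[0.001,-0.001,0.125]],[[-0.3,0.3,27.3],[0.001,-0.001,0.125]],[[-0.3,0.3,27.3],[0.001,-0.001,0.125]],[[-0.3,0.3,27.3],[0.001,-0.001,0.125]],[[-0.3,0.3,27.3],[0.001,-0.001,0.125]]]
```

>>> arm_command([
  [[-0.3,0.3,27.3],[0,0,0.125]],
  [[-0.3,0.3,27.3],[0,0,0.125]],
  [[-0.3,0.3,27.3],[0,0,0.125]],
  [[-0.3,0.3,27.3],[0,0,0.125]],
  [[-0.3,0.3,27.3],[0,0,0.125]],
])

```text
time: 2.25
ee_pos: [0.4475, -0.1016, 0.0322]
tool_rot: [3.142, 0.0, 2.12]
wrist_force: [0.7, -0.1, -0.5]
opening: 0.0913
grasp_force: 0.0
```

>>> arm_command([
  [[0,0,0],[0,0,0]],
  [[0,0,0],[0,0,0]],
  [[0,0,0],[0,0,0]],
  [[0,0,0],[0,0,0]],
  [[0,0,0],[0,0,0]],
], gripper=-1, grip_force=30)

```text
time: 2.75
ee_pos: [0.4482, -0.1014, 0.0341]
tool_rot: [3.141, 0.001, 2.122]
wrist_force: [1.0, -0.2, -0.2]
opening: 0.0543
grasp_force: 0.0
```

>>> arm_command([
  [[0,0,0],[0,0,0]],
  [[0,0,0],[0,0,0]],
  [[0,0,0],[0,0,0]],
  [[0,0,0],[0,0,0]],
  [[0,0,0],[0,0,0]],
])

```text
time: 3.25
ee_pos: [0.4476, -0.1012, 0.0332]
tool_rot: [-3.141, -0.0, 2.122]
wrist_force: [0.5, -0.6, -0.1]
opening: 0.0139
grasp_force: 0.0
```

Missed: the fingers closed past 34 mm. Taking a look.

```bash
python3 - <<'E'
from cell import status,capture
import cv2,pickle,numpy as np
from h import *
c=capture("wrist");e=capture("side");pickle.dump((c,e),open("c2.pkl","wb"))
a=cv2.resize(c["image"],(480,300));b=crop(e["image"],330,160,80,75,4)
b=cv2.resize(b,(320,300));cv2.imwrite("pics/z3.png",np.hstack([a,b]))
s=status.sense();print(s["time"],s["ee_pos"],s["tool_rot"],s["opening"],s["grasp_force"])
E
```

```text
3.35 [ 0.44764999 -0.10121422  0.03319285] [-3.14156920e+00 -3.36880596e-05  2.12157831e+00] 0.006329917264054549 0.0
```

View pics/z3.png

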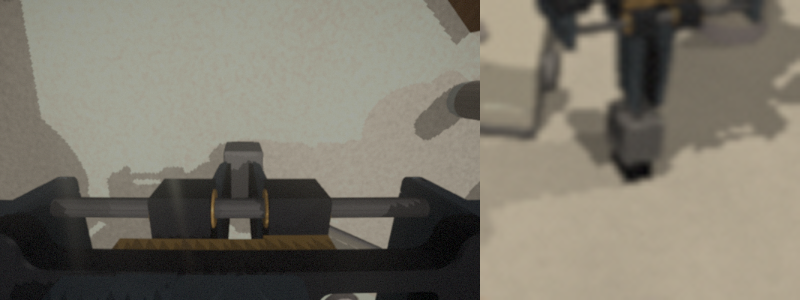

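```bash
python3 - <<'E'
from cell import status,capture
import cv2,pickle,numpy as np
from h import *
c=capture("wrist");pickle.dump(c,open("c3.pkl","wb"))
e=pickle.load(open("c2.pkl","rb"))[1]
a=crop(c["image"],240,160,160,160,3)
s=status.sense();print(s["time"],s["ee_pos"],s["opening"],s["grasp_force"])
for z in (.06,.033):
  for u,v in ((17,22),(17,-22),(-17,-22),(-17,22)):
    a1=np.radians(32);X=(.449+(u*np.cos(a1)-v*np.sin(a1))/1000,-.098+(u*np.sin(a1)+v*np.cos(a1))/1000,z)
    p=(proj(c,X)-[240,160]+.5)*3; cv2.circle(a,tuple(int(k) for k in p),3,(0,0,255) if z>.05 else (0,255,0),-1)
p=(proj(c,s["ee_pos"])-[240,160]+.5)*3; cv2.circle(a,tuple(int(k) for k in p),4,(255,0,0),-1)
b=crop(e["image"],350,160,40,60,8);cv2.imwrite("pics/z4.png",np.hstack([a,b]))
E
```

```text
3.4 [ 0.44763227 -0.10119709  0.03320126] 0.002286376589236246 0.0
```

View pics/z4.png

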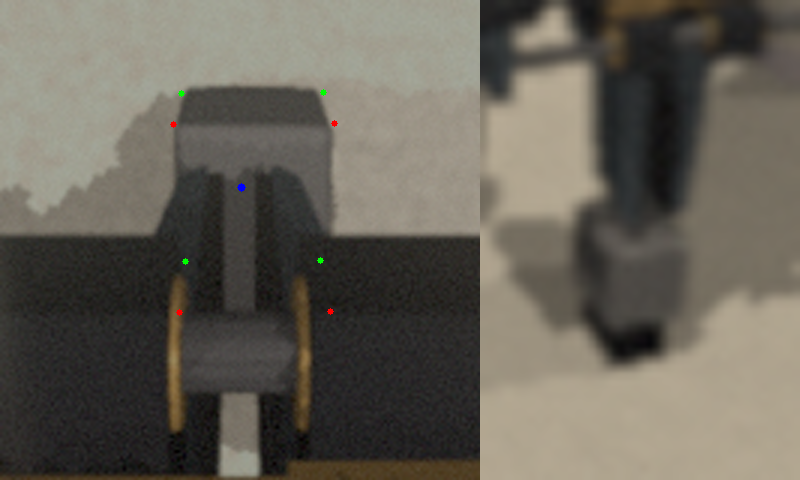

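```bash
python3 - <<'E'
from cell import status
import pickle,numpy as np
from h import *
c=pickle.load(open("c3.pkl","rb"));e=pickle.load(open("c2.pkl","rb"))[1];c0=pickle.load(open("c0.pkl","rb"))
s=status.sense();T=s["ee_pos"]
print("tcp side px",proj(e,T),"wrist",proj(c,T)); 
print("tip tri",tri([(c,(320,217.5)),(e,(370.6,187.5))]))
for dz in (0,.01,.02,.03,.04): print(dz,proj(e,T+[0,0,dz]),proj(c,T+[0,0,dz]))
# block top heights by side view
print(proj(e,(.449,-.098,.06)),proj(e,(.449,-.098,.0)))
R=np.array(c["view"])[:3,:3];print("cam-tcp",-R.T@np.array(c["view"])[:3,3]-T)
E
```

```text
tcp side px [367.50477085 194.00311674] wrist [319.87285032 221.91946872]
tip tri (array([ 0.43860469, -0.0876602 ,  0.06862259]), [np.float64(0.7), np.float64(0.7)])
0 [367.50477085 194.00311674] [319.87285032 221.91946872]
0.01 [367.72180033 191.44317242] [319.90543737 226.7809388 ]
0.02 [367.94030179 188.86540339] [319.94112737 232.10639388]
0.03 [368.16028969 186.26962939] [319.98038337 237.9652428 ]
0.04 [368.38177865 183.65566778] [320.02376477 244.44138312]
[367.51311836 187.55544178] [366.22796474 202.84210615]
cam-tcp [-0.04023833  0.06453115  0.20774969]
```

The side and wrist views both put the finger tips above the block's top. They are about 35 mm higher than the reported TCP z. I'll reopen, centre, and go down on the visual evidence.

```bash
python3 plan.py .449 -.098 .033 122 5
```

```text
3.4 [ 0.4476 -0.1012  0.0332] [-180.     -0.    121.56] [-0.35  0.49  1.9   0.    0.75 -0.9 ] 0.0023
mm/row 0.6966373483729731 deg/row 0.08839997803915581
[[[0.4,0.6,0.0],[-0.0,-0.0,-0.015]],[[0.4,0.6,0.0],[-0.0,-0.0,-0.015]],[[0.4,0.6,0.0],[-0.0,-0.0,-0.015]],[[0.4,0.6,0.0],[-0.0,-0.0,-0.015]],[[0.4,0.6,0.0],[-0.0,-0.0,-0.015]]]
```

>>> arm_command([
  [[0.4,0.6,0],[0,0,-0.015]],
  [[0.4,0.6,0],[0,0,-0.015]],
  [[0.4,0.6,0],[0,0,-0.015]],
  [[0.4,0.6,0],[0,0,-0.015]],
  [[0.4,0.6,0],[0,0,-0.015]],
], gripper=0.5)

```text
time: 3.9
ee_pos: [0.4491, -0.0978, 0.0332]
tool_rot: [-3.142, -0.0, 2.13]
wrist_force: [-0.5, 0.5, 0.6]
opening: 0.0395
grasp_force: 0.0
```

>>> arm_command([
  [[0,0,0],[0,0,0]],
  [[0,0,0],[0,0,0]],
  [[0,0,0],[0,0,0]],
  [[0,0,0],[0,0,0]],
  [[0,0,0],[0,0,0]],
])

```text
time: 4.4
ee_pos: [0.4491, -0.0979, 0.0332]
tool_rot: [3.142, 0.0, 2.129]
wrist_force: [0.1, 0.7, -0.5]
opening: 0.0683
grasp_force: 0.0
```

>>> arm_command([
  [[0,0,6],[0,0,0]],
  [[0,0,6],[0,0,0]],
  [[0,0,6],[0,0,0]],
  [[0,0,6],[0,0,0]],
  [[0,0,6],[0,0,0]],
])

```text
time: 4.9
ee_pos: [0.449, -0.0979, 0.0025]
tool_rot: [-3.141, -0.0, 2.129]
wrist_force: [0.2, -0.1, -0.2]
opening: 0.068
grasp_force: 0.0
```

```bash
python3 - <<'E'
from cell import status,capture
import cv2,pickle,numpy as np
from h import *
c=capture("wrist");e=capture("side");pickle.dump((c,e),open("c4.pkl","wb"))
a=crop(c["image"],220,130,200,200,2.4)
b=crop(e["image"],350,160,40,60,8);cv2.imwrite("pics/z5.png",np.hstack([a,b]))
s=status.sense();print(s["time"],s["ee_pos"],s["tool_rot"],s["opening"],s["wrist_force"])
E
```

```text
5.0 [ 0.44864248 -0.09775633  0.00234486] [-3.14074354e+00 -1.10950989e-03  2.12941617e+00] 0.06827277027731282 [-0.5251697   0.00548281 -0.0491238 ]
```

View pics/z5.png

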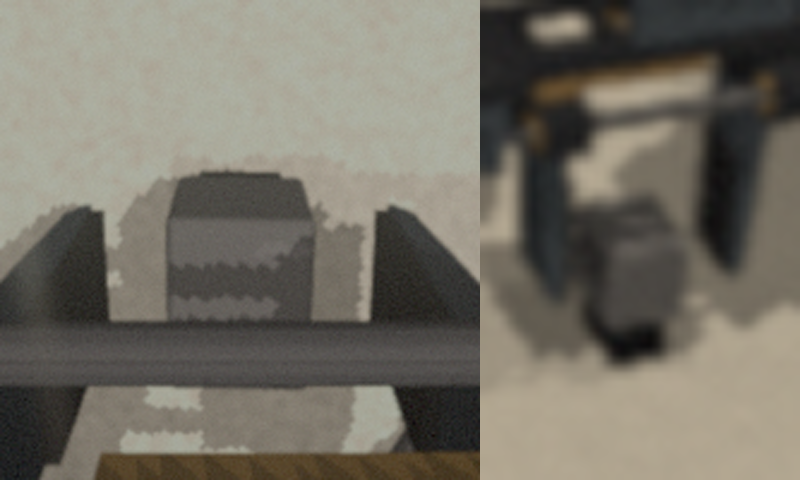

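The fingers now straddle the block, well centred, with the tips near mid-body. Closing.

>>> arm_command([
  [[0,0,0],[0,0,0]],
  [[0,0,0],[0,0,0]],
  [[0,0,0],[0,0,0]],
  [[0,0,0],[0,0,0]],
  [[0,0,0],[0,0,0]],
], gripper=-1, grip_force=30)

```text
time: 5.5
ee_pos: [0.4493, -0.098, 0.0034]
tool_rot: [3.141, 0.0, 2.129]
wrist_force: [0.6, -0.5, 1.3]
opening: 0.0337
grasp_force: 30.0
```

>>> arm_command([
  [[0,0,0],[0,0,0]],
  [[0,0,0],[0,0,0]],
  [[0,0,-1],[0,0,0]],
  [[0,0,-3],[0,0,0]],
  [[0,0,-6],[0,0,0]],
])

```text
time: 6.0
ee_pos: [0.4488, -0.0978, 0.0133]
tool_rot: [-3.141, -0.001, 2.129]
wrist_force: [0.6, -0.5, -1.0]
opening: 0.0339
grasp_force: 30.0
```

```bash
cat > chk.py <<'E'
from plan import *
import sys
a=[float(v) for v in sys.argv[1:]]
s=dict(ee_pos=np.array(a[:3]),tool_rot=np.array([np.pi,0,np.radians(a[3])]))
plan(s,a[4:7],a[7],int(a[8]))
E
python3 chk.py .449 -.098 .123 122 .617 -.34 .123 94.5 10
```

```text
mm/row 29.459803122220627 deg/row 2.749999999999999
[[[-29.4,1.4,0.0],[0.0,-0.0,0.458]],[[-29.3,2.8,0.0],[0.0,-0.0,0.458]],[[-29.2,4.2,0.0],[0.0,-0.0,0.458]],[[-28.9,5.6,0.0],[0.0,-0.0,0.458]],[[-28.6,7.0,0.0],[0.0,-0.0,0.458]]]
[[[-28.2,8.4,0.0],[0.0,-0.0,0.458]],[[-27.8,9.7,0.0],[0.0,-0.0,0.458]],[[-27.3,11.0,0.0],[0.0,-0.0,0.458]],[[-26.7,12.3,0.0],[0.0,-0.0,0.458]],[[-26.1,13.6,0.0],[0.0,-0.0,0.458]]]
```

>>> arm_command([
  [[0,0,-15],[0,0,0]],
  [[0,0,-25],[0,0,0]],
  [[0,0,-30],[0,0,0]],
  [[0,0,-25],[0,0,0]],
  [[0,0,-15],[0,0,0]],
])

```text
time: 6.5
ee_pos: [0.4496, -0.0981, 0.1255]
tool_rot: [3.14, 0.002, 2.129]
wrist_force: [-0.0, -0.7, -1.6]
opening: 0.0337
grasp_force: 30.0
```

>>> arm_command([
  [[-29.4,1.4,0],[0,0,0.458]],
  [[-29.3,2.8,0],[0,0,0.458]],
  [[-29.2,4.2,0],[0,0,0.458]],
  [[-28.9,5.6,0],[0,0,0.458]],
  [[-28.6,7,0],[0,0,0.458]],
])

```text
time: 7.0
ee_pos: [0.5334, -0.2199, 0.1236]
tool_rot: [-3.142, -0.0, 1.888]
wrist_force: [0.7, 0.3, -1.0]
opening: 0.0341
grasp_force: 30.0
```

>>> arm_command([
  [[-28.2,8.4,0],[0,0,0.458]],
  [[-27.8,9.7,0],[0,0,0.458]],
  [[-27.3,11,0],[0,0,0.458]],
  [[-26.7,12.3,0],[0,0,0.458]],
  [[-26.1,13.6,0],[0,0,0.458]],
])

```text
time: 7.5
ee_pos: [0.6172, -0.3406, 0.1235]
tool_rot: [-3.141, -0.0, 1.648]
wrist_force: [-0.1, -0.5, -1.2]
opening: 0.034
grasp_force: 30.0
```

```bash
python3 - <<'E'
from cell import status,capture
import cv2,pickle,numpy as np
from h import *
capture("wrist");c=capture("wrist");pickle.dump(c,open("c5.pkl","wb"))
s=status.sense();print(s["time"],s["ee_pos"],s["tool_rot"],s["opening"],s["wrist_force"])
b=proj(c,(.615,-.262,.07));k=proj(c,(.606,-.165,.076));print(b,k)
x0=int((b[0]+k[0])/2)-80;y0=int(min(b[1],k[1]))-50;y0=max(y0,0);print(x0,y0)
cv2.imwrite("pics/z6.png",crop(c["image"],x0,y0,160,200,3.0))
E
```

```text
7.6 [ 0.61821601 -0.34262115  0.12320965] [3.14065177e+00 1.18654375e-03 1.64657176e+00] 0.03379300251961129 [-0.00740049  0.10728715 -1.42769977]
[321.82503023 107.30072929] [319.53795011 -28.28460732]
240 0
```

View pics/z6.png

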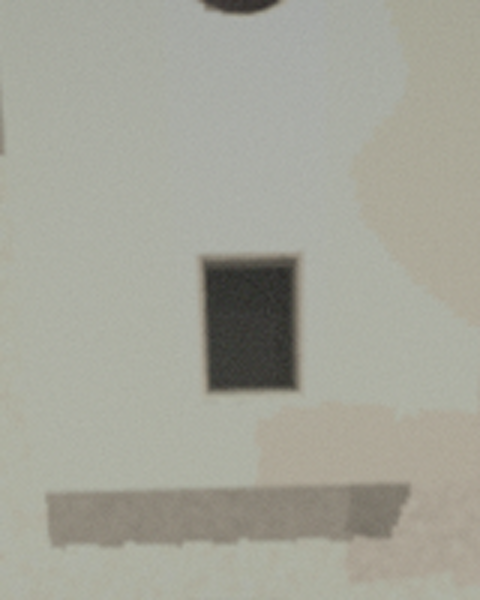

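Bay in crop: dark mouth with corners (205,262), (297,262), (299,389) and (208,390). The socket's edge is just at the top.

```bash
python3 - <<'E'
import cv2,pickle,numpy as np
from h import *
c=pickle.load(open("c5.pkl","rb"));d=pickle.load(open("c0.pkl","rb"))["top"]
g=cv2.cvtColor(c["image"],cv2.COLOR_BGR2GRAY)[70:140,295:350]
_,m=cv2.threshold(g,0,255,cv2.THRESH_BINARY_INV+cv2.THRESH_OTSU)
n,l,st,ce=cv2.connectedComponentsWithStats(m);i=1+np.argmax(st[1:,4]);print(st[i],ce[i])
r=cv2.minAreaRect(cv2.findContours((l==i).astype(np.uint8),0,1)[0][0]);print(r)
q=lambda p:((p[0]+.5)/3-.5+240,(p[1]+.5)/3-.5)
for C in ([(205,262),(297,262),(299,389),(208,390)],[(197,254),(300,255),(299,392),(203,393)]):
    P=[q(p) for p in C]
    W=np.array([atz(c,p,.07) for p in P]);print(W.mean(0),np.linalg.norm(np.roll(W,-1,0)-W,axis=1))
    x=(W[1]+W[2]-W[0]-W[3]);y=(W[0]+W[1]-W[2]-W[3]);print(np.degrees(np.arctan2(x[1],x[0])),np.degrees(np.arctan2(y[1],y[0]))-90)
    print(proj(d,W.mean(0)),tri([(c,np.mean(P,0)),(d,(438.6,195.4))]))
print(atz(d,(438.6,195.4),.07),atz(d,(401.1,198.6),.076))
e=[atz(c,q(p),.07) for p in [(48,494),(410,484)]];print(e)
E
```

```text
[  13   16   31   44 1338] [28.27055306 37.43497758]
((28.0, 37.5), (43.0, 30.0), 90.0)
[ 0.61670391 -0.26292953  0.07      ] [0.02540159 0.0343592  0.02601096 0.03461585]
4.476344089935444 5.5280192771932235
[438.97999027 195.47350858] (array([ 0.61692666, -0.26244357,  0.06876281]), [np.float64(0.3), np.float64(0.3)])
[ 0.61596278 -0.26242148  0.07      ] [0.02838477 0.03701138 0.02746309 0.03756243]
4.182527223889978 5.396191025366136
[438.79371705 195.75064637] (array([ 0.61624808, -0.26186967,  0.07130443]), [np.float64(0.4), np.float64(0.4)])
[ 0.61688121 -0.26195047  0.07      ] [ 0.60546635 -0.16379482  0.076     ]
[array([ 0.5602484 , -0.31442414,  0.07      ]), array([ 0.66634946, -0.30380107,  0.07      ])]
```

```bash
python3 chk.py .6173 -.3408 .123 94.5 .6163 -.2627 .086 95.5 5
```

```text
mm/row 17.285381106588307 deg/row 0.19999999999999996
[[[15.6,1.0,7.4],[-0.0,0.0,-0.033]],[[15.6,1.1,7.4],[-0.0,0.0,-0.033]],[[15.6,1.1,7.4],[-0.0,0.0,-0.033]],[[15.6,1.2,7.4],[-0.0,0.0,-0.033]],[[15.6,1.2,7.4],[-0.0,0.0,-0.033]]]
```

>>> arm_command([
  [[15.6,1,7.4],[0,0,-0.033]],
  [[15.6,1.1,7.4],[0,0,-0.033]],
  [[15.6,1.1,7.4],[0,0,-0.033]],
  [[15.6,1.2,7.4],[0,0,-0.033]],
  [[15.6,1.2,7.4],[0,0,-0.033]],
])

```text
time: 8.1
ee_pos: [0.6156, -0.2599, 0.0858]
tool_rot: [-3.141, -0.0, 1.668]
wrist_force: [0.3, -0.4, -1.1]
opening: 0.0334
grasp_force: 30.0
```

>>> arm_command([
  [[0,0,0],[0,0,0]],
  [[0,0,2],[0,0,0]],
  [[0,0,2],[0,0,0]],
  [[0,0,2],[0,0,0]],
  [[0,0,0],[0,0,0]],
])

```text
time: 8.6
ee_pos: [0.6157, -0.2621, 0.08]
tool_rot: [-3.141, -0.0, 1.666]
wrist_force: [-0.4, -0.0, -1.2]
opening: 0.0339
grasp_force: 30.0
```

```bash
python3 - <<'E'
from cell import status,capture
import cv2,pickle,numpy as np
from h import *
P=[];R=[]
for i in range(2):
    c=capture("wrist");s=status.sense();P.append(s["ee_pos"]);R.append(s["tool_rot"])
e=capture("side");s=status.sense();P.append(s["ee_pos"]);pickle.dump((c,e),open("c6.pkl","wb"))
print(s["time"],np.round(P,4),np.degrees(s["tool_rot"]),s["wrist_force"])
k=proj(c,(.6055,-.1638,.076));print(k)
x,y=int(k[0])-35,int(k[1])-35
a=crop(c["image"],x,max(y,0),70,70,6);print(x,y)
b=crop(c["image"],250,150,140,140,3)
cv2.imwrite("pics/z7.png",np.hstack([cv2.resize(a,(400,400)),cv2.resize(b,(400,400))]))
E
```

```text
8.75 [[ 0.6157 -0.262   0.0801]
 [ 0.6158 -0.2619  0.0802]
 [ 0.6158 -0.2619  0.0803]] [1.79992045e+02 6.77140653e-03 9.54967256e+01] [ 0.03565681 -0.13720502 -0.97640299]
[318.97872042  80.25281618]
283 45
```

View pics/z7.png

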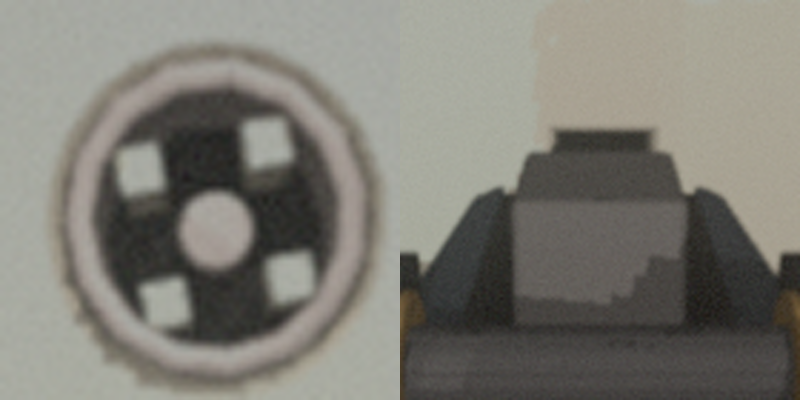

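The wrist crop shows the socket sharply: ring centre about (217,218), pin (216,231), four teeth tilted by about 10°. The battery is straight in the grip, its foot visible under the body. Picture budget is used; from here I go by numbers.

>>> arm_command([
  [[-0.8,0.4,0],[0,0,0]],
  [[0,0,2],[0,0,0]],
  [[0,0,3],[0,0,0]],
  [[0,0,3],[0,0,0]],
  [[0,0,2],[0,0,0]],
])

```text
time: 9.25
ee_pos: [0.6161, -0.2622, 0.0697]
tool_rot: [-3.141, -0.0, 1.667]
wrist_force: [-0.4, 0.1, -1.2]
opening: 0.0335
grasp_force: 30.0
```

```bash
python3 - <<'E'
import pickle,numpy as np
from h import *
c,e=pickle.load(open("c6.pkl","rb"))
q=lambda p:((p[0]+.5)*.175-.5+283,(p[1]+.5)*.175-.5+45)
print("ring",atz(c,q((217,218)),.076),"pin",atz(c,q((216,231)),.064))
T=np.array([atz(c,q(p),.072) for p in [(140,167),(267,143),(291,277),(166,303)]]);print("teeth",T.mean(0),np.linalg.norm(np.roll(T,-1,0)-T,axis=1))
for i in range(4):
    v=np.roll(T,-1,0)[i]-T[i];print((np.degrees(np.arctan2(v[1],v[0]))+45)%90-45)
print("ringwidth",atz(c,q((372,218)),.076)-atz(c,q((62,218)),.076))
E
```

```text
ring [ 0.60670583 -0.16526145  0.076     ] pin [ 0.60666617 -0.16557955  0.064     ]
teeth [ 0.60662229 -0.16544037  0.072     ] [0.01528014 0.01539251 0.01536756 0.01570978]
15.530289469521101
16.778139932229294
16.71940444436325
16.44611767318321
ringwidth [0.03618671 0.00347898 0.        ]
```

Foot is entering without force; the bay–socket distance measures 97.8 mm against the given 98. Pushing on.

>>> arm_command([
  [[0,0,3],[0,0,0]],
  [[0,0,3],[0,0,0]],
  [[0,0,3],[0,0,0]],
  [[0,0,3],[0,0,0]],
  [[0,0,3],[0,0,0]],
])

```text
time: 9.75
ee_pos: [0.6163, -0.2624, 0.055]
tool_rot: [3.142, -0.0, 1.667]
wrist_force: [1.0, -0.3, -0.6]
opening: 0.034
grasp_force: 30.0
```

>>> arm_command([
  [[0,0,2],[0,0,0]],
  [[0,0,1.5],[0,0,0]],
  [[0,0,1],[0,0,0]],
  [[0,0,0.5],[0,0,0]],
  [[0,0,0],[0,0,0]],
])

```text
time: 10.25
ee_pos: [0.6163, -0.2624, 0.0502]
tool_rot: [3.142, 0.0, 1.667]
wrist_force: [0.7, -0.3, -1.5]
opening: 0.0338
grasp_force: 30.0
```

Expected home at about 0.049; press gently until it seats.

>>> arm_command([
  [[0,0,0.5],[0,0,0]],
  [[0,0,0.5],[0,0,0]],
  [[0,0,0.5],[0,0,0]],
  [[0,0,0.5],[0,0,0]],
  [[0,0,0],[0,0,0]],
])

```text
time: 10.75
ee_pos: [0.6164, -0.2624, 0.0493]
tool_rot: [3.141, 0.0, 1.667]
wrist_force: [-5.3, 1.9, 14.2]
opening: 0.0338
grasp_force: 30.0
```

>>> arm_command([
  [[0,0,0.5],[0,0,0]],
  [[0,0,0.5],[0,0,0]],
  [[0,0,0],[0,0,0]],
  [[0,0,0],[0,0,0]],
  [[0,0,0],[0,0,0]],
])

```text
time: 11.25
ee_pos: [0.6165, -0.2625, 0.0493]
tool_rot: [3.141, 0.001, 1.667]
wrist_force: [-8.5, 4.5, 27.3]
opening: 0.0337
grasp_force: 30.0
```

Firm stop at 0.0493 with 27 N, the predicted home height. Releasing and lifting.

>>> arm_command([
  [[0,0,-1],[0,0,0]],
  [[0,0,-0.7],[0,0,0]],
  [[0,0,0],[0,0,0]],
  [[0,0,0],[0,0,0]],
  [[0,0,0],[0,0,0]],
])

```text
time: 11.75
ee_pos: [0.6164, -0.2624, 0.0494]
tool_rot: [3.141, 0.0, 1.667]
wrist_force: [-3.1, 1.7, 9.7]
opening: 0.0339
grasp_force: 30.0
```

>>> arm_command([
  [[0,0,0],[0,0,0]],
  [[0,0,0],[0,0,0]],
  [[0,0,0],[0,0,0]],
  [[0,0,0],[0,0,0]],
  [[0,0,0],[0,0,0]],
], gripper=0.6)

```text
time: 12.25
ee_pos: [0.6163, -0.2623, 0.0488]
tool_rot: [-3.141, -0.0, 1.667]
wrist_force: [0.2, 0.2, -0.2]
opening: 0.0709
grasp_force: 0.0
```

>>> arm_command([
  [[0,0,-10],[0,0,0]],
  [[0,0,-25],[0,0,0]],
  [[0,0,-30],[0,0,0]],
  [[0,0,-30],[0,0,0]],
  [[0,0,-25],[0,0,0]],
])

```text
time: 12.75
ee_pos: [0.6166, -0.2624, 0.1715]
tool_rot: [3.14, 0.001, 1.667]
wrist_force: [0.2, -0.5, 0.5]
opening: 0.0731
grasp_force: 0.0
```

```bash
python3 - <<'E'
from cell import status,capture
import pickle,cv2
c=capture("wrist");t=capture("side");pickle.dump((c,t),open("c7.pkl","wb"))
E
python3 plan.py .5535 .255 .17 72 20
python3 chk.py .5535 .255 .17 72 .566 .295 .17 72 5
```

```text
12.85 [ 0.6182 -0.2633  0.1736] [179.68   0.21  95.52] [-0.49  0.56  1.23  0.    1.34 -0.59] 0.0726
mm/row 26.11771989090329 deg/row 1.1762583525752275
[[[26.1,-0.7,0.1],[0.003,0.001,0.196]],[[26.1,-1.3,0.1],[0.003,0.001,0.196]],[[26.1,-1.8,0.1],[0.003,0.001,0.196]],[[26.0,-2.3,0.1],[0.003,0.001,0.196]],[[26.0,-2.9,0.1],[0.003,0.001,0.196]]]
[[[25.9,-3.4,0.1],[0.003,0.001,0.196]],[[25.8,-3.9,0.1],[0.003,0.001,0.196]],[[25.7,-4.5,0.1],[0.003,0.001,0.196]],[[25.6,-5.0,0.1],[0.003,0.001,0.196]],[[25.5,-5.5,0.1],[0.003,0.001,0.196]]]
[[[25.4,-6.0,0.1],[0.003,0.001,0.196]],[[25.3,-6.6,0.1],[0.003,0.001,0.196]],[[25.1,-7.1,0.1],[0.003,0.001,0.196]],[[25.0,-7.6,0.1],[0.003,0.001,0.196]],[[24.8,-8.1,0.1],[0.003,0.001,0.196]]]
[[[24.7,-8.6,0.2],[0.003,0.001,0.196]],[[24.5,-9.1,0.2],[0.003,0.001,0.196]],[[24.3,-9.6,0.2],[0.003,0.001,0.196]],[[24.1,-10.1,0.2],[0.003,0.001,0.196]],[[23.9,-10.6,0.2],[0.003,0.001,0.196]]]
mm/row 8.3815273071201 deg/row 0.0
[[[8.4,-0.1,-0.0],[0.0,0.0,0.0]],[[8.4,-0.1,-0.0],[0.0,0.0,0.0]],[[8.4,-0.1,-0.0],[0.0,0.0,0.0]],[[8.4,-0.1,-0.0],[0.0,0.0,0.0]],[[8.4,-0.1,-0.0],[0.0,0.0,0.0]]]
```

>>> arm_command([
  [[26,-0.7,0],[0,0,0.196]],
  [[26,-1.3,0],[0,0,0.196]],
  [[26,-1.8,0],[0,0,0.196]],
  [[26,-2.3,0],[0,0,0.196]],
  [[26,-2.9,0],[0,0,0.196]],
])

```text
time: 13.35
ee_pos: [0.5997, -0.132, 0.1689]
tool_rot: [-3.141, -0.0, 1.564]
wrist_force: [0.0, -0.2, -0.9]
opening: 0.0728
grasp_force: 0.0
```

>>> arm_command([
  [[25.9,-3.4,0],[0,0,0.196]],
  [[25.8,-3.9,0],[0,0,0.196]],
  [[25.7,-4.5,0],[0,0,0.196]],
  [[25.6,-5,0],[0,0,0.196]],
  [[25.5,-5.5,0],[0,0,0.196]],
])

```text
time: 13.85
ee_pos: [0.5835, -0.0025, 0.1689]
tool_rot: [-3.141, -0.0, 1.461]
wrist_force: [-0.5, -0.2, -0.1]
opening: 0.073
grasp_force: 0.0
```

>>> arm_command([
  [[25.4,-6,0],[0,0,0.196]],
  [[25.3,-6.6,0],[0,0,0.196]],
  [[25.1,-7.1,0],[0,0,0.196]],
  [[25,-7.6,0],[0,0,0.196]],
  [[24.8,-8.1,0],[0,0,0.196]],
])

```text
time: 14.35
ee_pos: [0.5672, 0.127, 0.1689]
tool_rot: [-3.141, 0.0, 1.358]
wrist_force: [-0.2, 0.5, 0.3]
opening: 0.073
grasp_force: 0.0
```

>>> arm_command([
  [[24.7,-8.6,0],[0,0,0.196]],
  [[24.5,-9.1,0],[0,0,0.196]],
  [[24.3,-9.6,0],[0,0,0.196]],
  [[24.1,-10.1,0],[0,0,0.196]],
  [[23.9,-10.6,0],[0,0,0.196]],
])

```text
time: 14.85
ee_pos: [0.5511, 0.2567, 0.1689]
tool_rot: [-3.141, 0.0, 1.256]
wrist_force: [-0.4, -0.1, -0.4]
opening: 0.0732
grasp_force: 0.0
```

```bash
python3 - <<'E'
from cell import status,capture
import pickle
capture("wrist");c=capture("wrist");pickle.dump(c,open("k1.pkl","wb"))
s=status.sense();print(s["time"],s["ee_pos"],s["tool_rot"])
E
```

```text
14.95 [0.5508469  0.25830982 0.16880946] [-3.14115513e+00 -5.17084851e-04  1.25824189e+00]
```

>>> arm_command([
  [[8.4,0,0],[0,0,0]],
  [[8.4,0,0],[0,0,0]],
  [[8.4,0,0],[0,0,0]],
  [[8.4,0,0],[0,0,0]],
  [[8.4,0,0],[0,0,0]],
])

```text
time: 15.45
ee_pos: [0.5649, 0.2961, 0.1689]
tool_rot: [-3.142, 0.0, 1.256]
wrist_force: [-0.2, 0.4, 0.6]
opening: 0.0729
grasp_force: 0.0
```

```bash
python3 - <<'E'
from cell import status,capture
import pickle,cv2,numpy as np
from scipy.optimize import minimize
from scipy.ndimage import map_coordinates
from h import *
capture("wrist");c2=capture("wrist");pickle.dump(c2,open("k2.pkl","wb"))
s=status.sense();print(s["time"],s["ee_pos"],s["tool_rot"])
c1=pickle.load(open("k1.pkl","rb"))
G={}
for k,c in enumerate((c1,c2)):
    g=cv2.GaussianBlur(cv2.cvtColor(c["image"],cv2.COLOR_BGR2GRAY),(0,0),1).astype(float)
    G[k]=(c,np.hypot(cv2.Sobel(g,6,1,0),cv2.Sobel(g,6,0,1)))
def score(v,views=(0,1)):
    x,y,z,a=v;a=np.radians(a);t=0
    C=[(12,12),(12,-12),(-12,-12),(-12,12)]
    for k in views:
        c,g=G[k];P=[]
        for i in range(4):
            for u in np.linspace(.05,.95,15):
                e=np.array(C[i])*(1-u)+np.array(C[(i+1)%4])*u
                P.append(proj(c,(x+(e[0]*np.cos(a)-e[1]*np.sin(a))/1e3,y+(e[0]*np.sin(a)+e[1]*np.cos(a))/1e3,z)))
        P=np.array(P);t+=map_coordinates(g,[P[:,1],P[:,0]],order=1).mean()
    return t
def fit(views,zs):
    R=[]
    for z in zs:
        for x in np.arange(.548,.588,.003):
            for y in np.arange(.276,.316,.003):
                for a in range(-36,0,6): R.append((score((x,y,z,a),views),x,y,z,a))
    R.sort(reverse=True);out=[]
    for q in R[:4]:
        m=minimize(lambda v:-score((v[0]/1e3,v[1]/1e3,v[2]/1e3,v[3]),views),[q[1]*1e3,q[2]*1e3,q[3]*1e3,q[4]],method="Nelder-Mead",options=dict(initial_simplex=np.array([q[1]*1e3,q[2]*1e3,q[3]*1e3,q[4]])+np.array([[0,0,0,0],[3,0,0,0],[0,3,0,0],[0,0,4,0],[0,0,0,5]])))
        print(views,np.round(m.x,2),round(-m.fun,1))
fit((0,1),(.104,.112,.12))
fit((0,),(.112,));fit((1,),(.112,))
E
```

```text
15.55 [0.56494998 0.29659622 0.16880674] [ 3.14150147e+00 -3.52057222e-04  1.25710200e+00]
(0, 1) [569.09 307.89 121.88 -17.96] 102.1
(0, 1) [569.12 307.88 121.97 -18.04] 102.1
(0, 1) [568.59 304.85 111.63 -18.  ] 99.1
(0, 1) [569.12 307.88 121.97 -18.04] 102.1
(0,) [558.47 270.1   31.63 -15.23] 71.6
(0,) [569.02 303.32 112.56 -29.5 ] 41.2
(0,) [568.96 303.04 111.51 -30.9 ] 41.2
(0,) [558.47 270.1   31.66 -15.23] 71.6
(1,) [568.85 306.85 118.29 -18.  ] 58.8
(1,) [568.85 306.85 118.29 -18.  ] 58.8
(1,) [568.85 306.85 118.29 -18.  ] 58.8
(1,) [568.85 306.85 118.29 -18.  ] 58.8
```

```bash
cat > fit.py <<'E'
import pickle,cv2,numpy as np
from scipy.ndimage import map_coordinates
from h import *
d=pickle.load(open("c0.pkl","rb"));C=[pickle.load(open("k1.pkl","rb")),pickle.load(open("k2.pkl","rb")),d["top"],d["side"]]
G=[]
for c in C:
    g=cv2.GaussianBlur(cv2.cvtColor(c["image"],cv2.COLOR_BGR2GRAY),(0,0),.7).astype(float)
    G.append(np.hypot(cv2.Sobel(g,6,1,0),cv2.Sobel(g,6,0,1)))
S=[(12,12),(12,-12),(-12,-12),(-12,12)]
def sc(k,x,y,z,a):
    a=np.radians(a);P=[]
    for i in range(4):
        for u in np.linspace(.05,.95,12):
            e=np.array(S[i])*(1-u)+np.array(S[(i+1)%4])*u
            P.append(proj(C[k],(x+(e[0]*np.cos(a)-e[1]*np.sin(a))/1e3,y+(e[0]*np.sin(a)+e[1]*np.cos(a))/1e3,z)))
    P=np.array(P);v=map_coordinates(G[k],[P[:,1],P[:,0]],order=1).reshape(4,12).mean(1)
    return v.mean(),v
if __name__=="__main__":
    for k in range(4):
        R=sorted([(sc(k,x,y,.112,-18)[0],round(x,4),round(y,4)) for x in np.arange(.555,.582,.0015) for y in np.arange(.285,.316,.0015)],reverse=True)
        out=[]
        for q in R:
            if all(np.hypot(q[1]-o[1],q[2]-o[2])>.005 for o in out): out.append(q)
            if len(out)==4: break
        print(k,[(round(q[0]),q[1],q[2],np.round(sc(k,q[1],q[2],.112,-18)[1]).tolist()) for q in out])
    print(atz(d["top"],(215.9,207.1),.112))
E
python3 fit.py; python3 - <<'E'
import pickle,cv2,numpy as np
from h import *
c=pickle.load(open("k2.pkl","rb"));p=proj(c,(.5685,.303,.112));print(p)
g=cv2.cvtColor(c["image"],cv2.COLOR_BGR2GRAY);x,y=int(p[0]),int(p[1])
for r in range(y-40,y+44,3): print(r,' '.join('%3d'%v for v in g[r,x-45:x+46:3]))
E
```

```text
0 [(48, np.float64(0.5685), np.float64(0.3045), [51.0, 53.0, 41.0, 46.0]), (46, np.float64(0.5595), np.float64(0.288), [79.0, 77.0, 7.0, 21.0]), (44, np.float64(0.5655), np.float64(0.2865), [5.0, 72.0, 79.0, 19.0]), (40, np.float64(0.5655), np.float64(0.309), [15.0, 40.0, 49.0, 55.0])]
1 [(63, np.float64(0.5685), np.float64(0.306), [74.0, 45.0, 75.0, 57.0]), (54, np.float64(0.5655), np.float64(0.2955), [63.0, 78.0, 65.0, 11.0]), (41, np.float64(0.57), np.float64(0.312), [47.0, 14.0, 60.0, 45.0]), (38, np.float64(0.555), np.float64(0.315), [12.0, 18.0, 33.0, 87.0])]
2 [(97, np.float64(0.5655), np.float64(0.306), [58.0, 127.0, 119.0, 83.0]), (87, np.float64(0.555), np.float64(0.285), [87.0, 79.0, 55.0, 126.0]), (85, np.float64(0.5715), np.float64(0.3045), [67.0, 131.0, 65.0, 77.0]), (85, np.float64(0.561), np.float64(0.285), [66.0, 60.0, 98.0, 115.0])]
3 [(101, np.float64(0.5655), np.float64(0.3075), [151.0, 93.0, 72.0, 88.0]), (91, np.float64(0.5625), np.float64(0.303), [150.0, 86.0, 59.0, 68.0]), (90, np.float64(0.5655), np.float64(0.3135), [154.0, 56.0, 67.0, 82.0]), (82, np.float64
[... 3002 characters left out ...]
 153 152 149 147 142 142 144 145 137 144 147 152 157 173 171
222 183 181 181 182 169 158 152 162 158 158 158 158 163 167 164 163 157 155 150 146 143 143 143 147 139 144 148 151 150 171 172
225 181 180 181 179 177 158 149 159 157 157 159 159 160 166 167 165 162 154 152 148 141 140 143 147 138 141 145 149 150 168 173
228 176 180 180 182 177 161 150 152 159 157 159 157 161 165 165 164 162 159 153 148 142 139 139 143 138 142 146 147 147 166 168
231 181 180 176 180 181 158 154 152 160 158 158 156 161 165 163 164 164 162 153 146 145 138 139 143 138 140 145 151 147 161 171
234 180 178 181 178 180 162 156 151 160 162 159 160 159 163 168 163 159 152 151 145 144 140 139 141 135 136 138 144 145 160 168
```

Kneader grip: both wrist views and the top view agree on about (0.5685, 0.305) with yaw −18° and top at about 0.112. The tool is already aligned at 72°.

>>> arm_command([
  [[4.7,0.3,10],[0,0,0]],
  [[4.7,0.3,20],[0,0,0]],
  [[0,0,25],[0,0,0]],
  [[0,0,20],[0,0,0]],
  [[0,0,12],[0,0,0]],
])

```text
time: 16.05
ee_pos: [0.5671, 0.3039, 0.0797]
tool_rot: [-3.14, 0.002, 1.256]
wrist_force: [0.3, -0.1, -1.1]
opening: 0.0729
grasp_force: 0.0
```

>>> arm_command([
  [[0,0,12],[0,0,0]],
  [[0,0,10],[0,0,0]],
  [[0,0,7],[0,0,0]],
  [[0,0,3],[0,0,0]],
  [[0,0,0],[0,0,0]],
])

```text
time: 16.55
ee_pos: [0.5681, 0.3044, 0.0499]
tool_rot: [3.142, -0.0, 1.257]
wrist_force: [-0.9, 0.2, -0.2]
opening: 0.0731
grasp_force: 0.0
```

```bash
python3 - <<'E'
from cell import status,capture
import pickle,cv2,numpy as np
from h import *
c=capture("wrist");pickle.dump(c,open("k3.pkl","wb"))
s=status.sense();print(s["time"],s["ee_pos"],s["tool_rot"],s["wrist_force"])
p=proj(c,(.5685,.305,.112));print(p)
g=cv2.cvtColor(c["image"],cv2.COLOR_BGR2GRAY);x,y=int(p[0]),int(p[1])
for r in range(y-50,y+45,5): print(r,' '.join('%3d'%v for v in g[r,x-100:x+101:5]))
E
```

```text
16.6 [0.56827733 0.3044895  0.05024007] [ 3.14120629e+00 -3.25606575e-04  1.25664102e+00] [0.24488204 0.28466246 0.3946577 ]
[321.01785061 259.4992885 ]
209 177 180 181 180 184 185 183 184 175 162 151 148 144 145 155 103 112 114 113  99  84 109 113 114 112 132 130 114 110 103  96  76  86 173 176 175 170 172 175 175 174
214 179 178 179 184 182 183 180 171  85  89  95  88  86  87  81 108 110 116  79  80  79  80 111 112 105 109 105 108 114 116 113 116 116 119 172 175 166 175 172 175 174
219 180 182 179 178 178  77  72  61 125 123 120 122 113 108 115  95 111 111  79  81  81  77  75 107 101 117 112 114 112 114 111 122  55  60  68 121 173 173 169 174 170
224 180 178 177 177  73  70  63  57 119  99 121 116 114 111 112 103  83  78  78  78  80  78  77  75 105 103 101 104  99 101  96  88  51  55  62  72 126 176 176 171 173
229 178 178 170  84  76  58  59  55  95  98 105 118 115 107 116 109  78  77  78  80  80  76  79  77 108 148 146 139 152 149 111 118  51  51  58  69  72 126 172 175 168
234 182 174  96  90  73  58  56  51 176 138 123 145 159 155 157 160  79  79  79  84  77  79  78  78 136 154
[... 1544 characters left out ...]
  85  87  86  79  86  81  83
284  80  82  79  88  87  85  86  82  84  85  88  81  83  83  83  84  85  83  83  83  87  87  83  86  85  87  87  86  82  83  82  84  86  83  78  81  82  86  84  80  80
289  62  70  72  76  76  76  73  71  65  68  65  71  72  70  73  73  74  75  71  74  70  73  74  72  73  69  68  74  72  63  70  73  71  70  68  71  72  67  69  71  72
294  47  40  48  52  52  52 106 136 132 139 133 127 118 107 118 115 118 117 125 127 126 123 117 109 105 106 130 151 143 152 114 114 119 123  35  23  30  39  37  40  41
299  45  39  41  42  56  50 135 134 134 138 131 135 116 107 116 121 117 118 123 125 111 108 108 105 102  89 122 137 134 146 118 113 118 120  40  27  37  36  43  43  42
```

The grip lies centred between the fingers. Closing.

>>> arm_command([
  [[0,0,0],[0,0,0]],
  [[0,0,0],[0,0,0]],
  [[0,0,0],[0,0,0]],
  [[0,0,0],[0,0,0]],
  [[0,0,0],[0,0,0]],
], gripper=-1, grip_force=45)

```text
time: 17.1
ee_pos: [0.5681, 0.3044, 0.05]
tool_rot: [3.141, -0.0, 1.257]
wrist_force: [0.3, 0.3, 0.3]
opening: 0.0359
grasp_force: 0.0
```

>>> arm_command([
  [[0,0,0],[0,0,0]],
  [[0,0,0],[0,0,0]],
  [[0,0,0],[0,0,0]],
  [[0,0,0],[0,0,0]],
  [[0,0,0],[0,0,0]],
])

```text
time: 17.6
ee_pos: [0.568, 0.3044, 0.0499]
tool_rot: [-3.142, -0.0, 1.257]
wrist_force: [-0.4, -0.5, 0.4]
opening: 0.0238
grasp_force: 45.0
```

>>> arm_command([
  [[0,0,-6],[0,0,0]],
  [[0,0,-20],[0,0,0]],
  [[0,0,-35],[0,0,0]],
  [[0,0,-35],[0,0,0]],
  [[0,0,-24],[0,0,0]],
])

```text
time: 18.1
ee_pos: [0.5686, 0.3047, 0.1728]
tool_rot: [3.14, -0.001, 1.257]
wrist_force: [0.1, 0.1, -1.5]
opening: 0.0239
grasp_force: 45.0
```

```bash
python3 - <<'E'
from cell import status,capture
import pickle,cv2,numpy as np
from scipy.spatial.transform import Rotation as Ro
from h import *
s=status.sense();print(s["wrist_force"],s["opening"])
for f,P,R in (("k3",(.5682,.3045,.0501),72.0),):
    c=pickle.load(open(f+".pkl","rb"));g=cv2.cvtColor(c["image"],cv2.COLOR_BGR2GRAY).astype(float)
    col=g[205:265,308:334].mean(1);dd=np.diff(col);i=np.argsort(-dd)[:4];print([(205.5+k,round(dd[k],1)) for k in i])
    row=g[242:256,285:360].mean(0);print("cols",285.5+np.argmin(np.diff(row)),285.5+np.argmax(np.diff(row)))
    r=205.5+i[0]
    X=atz(c,(321,r),.112);v=Ro.from_euler("xyz",[np.pi,0,np.radians(R)]).inv().apply(X-np.array(P));print("front edge tool x",v,"-> centre offset",v[0]-.012)
E
python3 chk.py .568 .3044 .17 72 .6067 -.1654 .17 106.4 15
```

```text
[ 0.07102926  0.10783691 -1.46048747] 0.023851532681726715
[(np.float64(237.5), np.float64(9.8)), (np.float64(238.5), np.float64(8.9)), (np.float64(236.5), np.float64(5.7)), (np.float64(239.5), np.float64(4.7))]
cols 297.5 341.5
front edge tool x [ 0.01337102  0.00010265 -0.0619    ] -> centre offset 0.0013710200615141156
mm/row 31.426084706816404 deg/row 2.293333333333334
[[[-29.0,12.1,0.0],[0.0,0.0,-0.382]],[[-29.5,11.0,0.0],[0.0,0.0,-0.382]],[[-29.9,9.8,0.0],[0.0,0.0,-0.382]],[[-30.2,8.6,0.0],[0.0,0.0,-0.382]],[[-30.6,7.4,0.0],[0.0,0.0,-0.382]]]
[[[-30.8,6.1,0.0],[0.0,0.0,-0.382]],[[-31.0,4.9,0.0],[0.0,0.0,-0.382]],[[-31.2,3.6,0.0],[0.0,0.0,-0.382]],[[-31.3,2.4,0.0],[0.0,0.0,-0.382]],[[-31.4,1.1,0.0],[0.0,0.0,-0.382]]]
[[[-31.4,-0.1,-0.0],[0.0,0.0,-0.382]],[[-31.4,-1.4,-0.0],[0.0,0.0,-0.382]],[[-31.3,-2.6,-0.0],[0.0,0.0,-0.382]],[[-31.2,-3.9,-0.0],[0.0,0.0,-0.382]],[[-31.0,-5.1,-0.0],[0.0,0.0,-0.382]]]
```

>>> arm_command([
  [[-29,12.1,0],[0,0,-0.382]],
  [[-29.5,11,0],[0,0,-0.382]],
  [[-29.9,9.8,0],[0,0,-0.382]],
  [[-30.2,8.6,0],[0,0,-0.382]],
  [[-30.6,7.4,0],[0,0,-0.382]],
])

```text
time: 18.6
ee_pos: [0.5809, 0.1465, 0.1704]
tool_rot: [3.141, -0.0, 1.458]
wrist_force: [0.5, 0.1, -1.3]
opening: 0.0236
grasp_force: 45.0
```

>>> arm_command([
  [[-30.8,6.1,0],[0,0,-0.382]],
  [[-31,4.9,0],[0,0,-0.382]],
  [[-31.2,3.6,0],[0,0,-0.382]],
  [[-31.3,2.4,0],[0,0,-0.382]],
  [[-31.4,1.1,0],[0,0,-0.382]],
])

```text
time: 19.1
ee_pos: [0.5937, -0.0101, 0.1704]
tool_rot: [3.141, -0.0, 1.658]
wrist_force: [0.3, 0.7, -1.1]
opening: 0.0236
grasp_force: 45.0
```

>>> arm_command([
  [[-31.4,-0.1,0],[0,0,-0.382]],
  [[-31.4,-1.4,0],[0,0,-0.382]],
  [[-31.3,-2.6,0],[0,0,-0.382]],
  [[-31.2,-3.9,0],[0,0,-0.382]],
  [[-31,-5.1,0],[0,0,-0.382]],
])

```text
time: 19.6
ee_pos: [0.6066, -0.1666, 0.1703]
tool_rot: [3.141, 0.0, 1.858]
wrist_force: [-0.0, 0.5, -0.2]
opening: 0.0237
grasp_force: 45.0
```

>>> arm_command([
  [[0,0,10],[0,0,0]],
  [[0,0,15],[0,0,0]],
  [[0,0,10],[0,0,0]],
  [[0,0,5],[0,0,0]],
  [[0,0,0],[0,0,0]],
])

```text
time: 20.1
ee_pos: [0.6064, -0.1648, 0.1294]
tool_rot: [-3.141, -0.001, 1.857]
wrist_force: [-0.1, 0.1, -0.5]
opening: 0.0237
grasp_force: 45.0
```

```bash
python3 plan.py .6070 -.1666 .116 106.4 5
```

```text
20.1 [ 0.6064 -0.1648  0.1294] [-1.7995e+02 -4.0000e-02  1.0640e+02] [-0.36  0.55  1.39  0.    1.2  -0.65] 0.0237
mm/row 2.707082746875919 deg/row 0.013400759482920572
[[[-0.4,0.0,2.7],[-0.002,-0.001,-0.0]],[[-0.4,0.0,2.7],[-0.002,-0.001,-0.0]],[[-0.4,0.0,2.7],[-0.002,-0.001,-0.0]],[[-0.4,0.0,2.7],[-0.002,-0.001,-0.0]],[[-0.4,0.0,2.7],[-0.002,-0.001,-0.0]]]
```

>>> arm_command([
  [[-0.9,0,3],[0,0,0]],
  [[-0.9,0,4],[0,0,0]],
  [[0,0,4],[0,0,0]],
  [[0,0,2],[0,0,0]],
  [[0,0,0],[0,0,0]],
])

```text
time: 20.6
ee_pos: [0.607, -0.167, 0.1166]
tool_rot: [-3.141, -0.0, 1.857]
wrist_force: [0.6, 0.4, -0.7]
opening: 0.0236
grasp_force: 45.0
```

>>> arm_command([
  [[0,0,2],[0,0,0]],
  [[0,0,2],[0,0,0]],
  [[0,0,2],[0,0,0]],
  [[0,0,2],[0,0,0]],
  [[0,0,0],[0,0,0]],
])

```text
time: 21.1
ee_pos: [0.607, -0.167, 0.1086]
tool_rot: [-3.141, -0.0, 1.857]
wrist_force: [-0.1, 0.8, -1.7]
opening: 0.0235
grasp_force: 45.0
```

>>> arm_command([
  [[0,0,1.5],[0,0,0]],
  [[0,0,1.5],[0,0,0]],
  [[0,0,1.5],[0,0,0]],
  [[0,0,1],[0,0,0]],
  [[0,0,0],[0,0,0]],
])

```text
time: 21.6
ee_pos: [0.6071, -0.167, 0.1033]
tool_rot: [-3.141, -0.0, 1.857]
wrist_force: [-0.3, 0.4, -0.5]
opening: 0.0239
grasp_force: 45.0
```

Below the teeth's tops without force, so it meshes. Pushing on against the spring.

>>> arm_command([
  [[0,0,2],[0,0,0]],
  [[0,0,2],[0,0,0]],
  [[0,0,1.5],[0,0,0]],
  [[0,0,1],[0,0,0]],
  [[0,0,0],[0,0,0]],
])

```text
time: 22.1
ee_pos: [0.6073, -0.1671, 0.097]
tool_rot: [3.141, 0.0, 1.857]
wrist_force: [-1.1, 0.9, 4.2]
opening: 0.0237
grasp_force: 45.0
```

>>> arm_command([
  [[0,0,1.5],[0,0,0]],
  [[0,0,1.5],[0,0,0]],
  [[0,0,1],[0,0,0]],
  [[0,0,1],[0,0,0]],
  [[0,0,0],[0,0,0]],
])

```text
time: 22.6
ee_pos: [0.6073, -0.1671, 0.092]
tool_rot: [3.141, 0.0, 1.857]
wrist_force: [-1.9, -0.0, 6.6]
opening: 0.024
grasp_force: 45.0
```

Spring felt from 0.098, as computed; 2 mm remain.

>>> arm_command([
  [[0,0,1],[0,0,0]],
  [[0,0,0.7],[0,0,0]],
  [[0,0,0.5],[0,0,0]],
  [[0,0,0.5],[0,0,0]],
  [[0,0,0],[0,0,0]],
])

```text
time: 23.1
ee_pos: [0.6073, -0.1671, 0.0898]
tool_rot: [3.141, 0.0, 1.857]
wrist_force: [-4.0, 1.5, 13.1]
opening: 0.0237
grasp_force: 45.0
```

>>> arm_command([
  [[0,0,0.4],[0,0,0]],
  [[0,0,0.3],[0,0,0]],
  [[0,0,0],[0,0,0]],
  [[0,0,0],[0,0,0]],
  [[0,0,0],[0,0,0]],
])

```text
time: 23.6
ee_pos: [0.6075, -0.1672, 0.0898]
tool_rot: [3.141, 0.001, 1.857]
wrist_force: [-6.3, 2.0, 21.4]
opening: 0.0237
grasp_force: 45.0
```

The tool stops rigidly at 0.0898 (computed home 0.090) with 21 N, well above the 9 N spring, and the grip is holding. Handing in.

```bash
python3 -c "
from cell import job
print(job.finish_job())"
```

```text
the job is handed in; nothing more can be done
None
```

The job is handed in: the battery block is fully home in the bay, and the kneading tool is meshed in the drive socket, still gripped and pressed home at about 21 N; both were confirmed by rigid stops at the computed heights, not by a final picture.

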